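# Stand two slumped spice jars back up

## Task

Two spice jars have slumped against the row of three low tins. Push each jar gently by its cap until it stands upright again on its own base where it is; do not grip, pinch or lift them, do not let one fall flat, and leave the tins and the other things on the bench where they stand.

Things in the scene. Friction and masses are not known exactly. Their poses are not given: they have to be found in the camera images.
- green_jar: spice jar, black cap with a green top, green label; closed cylinder 105 mm tall, 45 mm across, about 0.11 kg. Starts tilted 30 to 40 degrees, cap over the tins, base edge on the bench on the robot's side. Origin: centre of its base; z axis: base to cap. Tilted under about 22 degrees it drops back onto its base by itself; over 22 degrees the other way it falls towards the robot.
- brown_jar: spice jar, dark brown cap, brown label; closed cylinder 96 mm tall, 43 mm across, about 0.11 kg. Starts tilted 30 to 40 degrees, cap over the tins, base edge on the bench on the robot's side. Origin: centre of its base; z axis: base to cap. Tilted under about 22 degrees it drops back onto its base by itself; over 22 degrees the other way it falls towards the robot.
- tin_mid: closed food tin with a fruit label, a cylinder 75 mm across and 58 mm tall, upright and loose on the bench, 0.26 kg. Origin: centre of its underside, z up. The middle one of a straight row of three tins, centres 78 mm apart; each jar leans into one of the row's two notches, square to the row. The row lies across (along y), turned up to 46 degrees either way; which jar is in which notch varies.
- tin_left: closed food tin with a fruit label, a cylinder 75 mm across and 58 mm tall, upright and loose on the bench, 0.26 kg. Origin: centre of its underside, z up. The tin at the left (+y) end of the row.
- tin_right: closed food tin with a fruit label, a cylinder 75 mm across and 58 mm tall, upright and loose on the bench, 0.26 kg. Origin: centre of its underside, z up. The tin at the right (-y) end of the row.
- pepper_mill: wooden pepper mill, 56 mm across, 191 mm tall, standing upright, a bystander. Origin: centre of its underside.
- garlic: garlic bulb, 60 mm, a bystander. Origin: centre of its underside.
- lemon: lemon, 71x53x51 mm, a bystander. Origin: centre of its underside.
- oil_bottle: squeeze bottle with a yellow pointed cap, 60 mm across, 222 mm tall, standing upright, a bystander. Origin: centre of its underside.
There are look-alikes about, which are no part of the job. What is shaped like the brown_jar but purple or turquoise is not meant.

How it is judged:
At the end, for the whole second after the job is handed in: Both jars stand on their bases on the bench (within 6 degrees of upright, at rest), each within 50 mm of where its base was; the tins are within 20 mm and the bystanders within 30 mm of where they stood (angle between each of green_jar, brown_jar's own z axis and vertical below 0.1 rad and height (world z) of each of green_jar, brown_jar below 0.006 m and linear speed of each of green_jar, brown_jar below 0.02 m/s and distance of each of green_jar, brown_jar from where it was at the start of the episode below 0.05 m and distance of each of tin_left, tin_mid, tin_right from where it was at the start of the episode below 0.02 m and distance of each of pepper_mill, garlic, lemon, oil_bottle from where it was at the start of the episode below 0.03 m); the robot touches nothing.
It fails at once if a jar is lifted off the bench (its base centre more than 30 mm up) (height (world z) of any of green_jar, brown_jar above 0.03 m).
It fails at once if a jar is gripped or pushed hard (more than 15 N from the fingers) (contact force between the fingers and green_jar above 15 N or contact force between the fingers and brown_jar above 15 N).
It fails at once if a jar falls flat (more than 70 degrees from upright) (angle between any of green_jar, brown_jar's own z axis and vertical above 1.22 rad).
It fails at once if a tin is pushed more than 20 mm or tipped (distance of any of tin_left, tin_mid, tin_right from where it was at the start of the episode above 0.02 m or angle between any of tin_left, tin_mid, tin_right's own z axis and vertical above 0.3 rad).
It fails at once if a bystander is moved more than 30 mm or knocked over (distance of any of pepper_mill, garlic, lemon, oil_bottle from where it was at the start of the episode above 0.03 m or angle between any of pepper_mill, oil_bottle's own z axis and vertical above 0.4 rad).
It also fails if it takes over 58 s, if anything falls off the work surface, if the arm or the gripper's body presses on something with over 40 N, if the wrist force passes 120 N, or if a joint passes its speed limit or range.

## Robot

A 7-joint arm with a two-finger parallel gripper is mounted at the origin on a cart in front of the work surface, level with it; the furniture and walls round the work are solid. World frame = base frame: x ahead of the robot, y to its left, z up, the work surface at z = 0. Lengths are in m, angles in rad, forces in N, time in s.
With the tool pointing down it reaches from about 0.4 to 0.9 m from the base axis. Payload 5.5 kg.
Tool frame: the origin (TCP) lies midway between the tips of the shut fingers; the grasp point (between the pads) lies 19 mm behind it (manip.grip_depth is the distance from the TCP to the grasp point, in m); z points along the fingers, y is the line along which they close (so a half turn about z gives the same grasp; the last joint's range is limited). The gripper opens to 92 mm and grips with 3 to 60 N. Pads are 19 mm wide; open, the fingers measure 130 mm over their backs; the gripper's body (75 mm by 190 mm) begins 47 mm behind the grasp point.
Start: joints at [-1.055, 0.501, -0.427, 1.55, 0.221, 1.138, -0.21], TCP at [0.163, 0.629, 0.227] pointing down, gripper open.
Joint ranges: [-2.88, 2.88], [-0.31, 2.03], [-1.54, 1.56], [0.2, 2.42], [-1.41, 4.55], [0.19, 2.02], [-2.57, 2.57]. Speed limits (rad/s): [2.57, 2.57, 3.14, 3.14, 3.14, 3.14, 3.14].

## Interface

Orientations are given as a unit quaternion [x, y, z, w].
In Python, from bench import manip, effector, viewer gives the robot as it stands. Calls block until the motion is done:
- manip.move_pose(position, orientation): joint-space move of the TCP to a pose.
- manip.servo_line(position, ori=None, vel=0.15): straight line of the TCP; ori=None keeps the orientation; vel is the mean speed in m/s.
- manip.movej(angles): joint-space move.
- effector.open_jaws() and effector.close(f_grip=None): open the fingers fully, or close them until they stop; f_grip is the grip in N (None keeps the last).
- manip.sleep(seconds).
- manip.solve_ik(position, orientation): joint angles nearest the present ones, or None.
- viewer.get_image(name): name is "scene" or "top"; returns the picture (420x560x3 uint8, red, green, blue); there is no depth.
- viewer.get_calibration(name): a dict with "vfov" (degrees; the focal length in pixels is half the picture's height over the tangent of half this angle, whatever the lens; pixels are square), "cx", "cy" (the principal point, pixels), "eye" and "attitude" of the camera in the world. Camera axes: x right, y down, z forward; pixel columns grow to the right and rows downward; lengths in m; the calibration is good to about 2 mm. A picture is of the moment at which its call begins. get_calibration takes no time and is no camera call.
A pose or a line that the arm cannot do raises manip.PlanningError and nothing moves.
- manip.hand_in(): hands the job in; it is judged then, once.
Readings, each from a call of its own:
- manip.current_clock(): time.
- manip.current_q(): joint angles.
- manip.current_joint_velocities(): joint speeds.
- manip.current_tau(): joint torques, N m.
- manip.current_tool_pos(): TCP position.
- manip.current_tcp_rot(): TCP orientation.
- manip.current_force(): force on the tool from outside, world axes, zero at the start.
- manip.current_wrist_torque(): the same for the moment, N m.
- manip.current_finger_gap(): finger opening in m.
- manip.current_gripper_force(): force on a finger pad.
Only numpy, scipy, OpenCV 4.12 (cv2) and the standard library are available. Lean on these libraries where they do the work, as an engineer would, in place of code of your own. Each camera call takes 0.05 s, during which the arm holds its last target. There are 200 camera calls.

## Working session

There is one attempt and no reset: what is moved stays moved. The work goes in short steps, each a Python script; the robot and the scene stay as the last script left them, time stands still between calls to the robot, and variables do not carry over. Pictures are saved under pics/ and viewed, at most 10 in all, crops included, and the job is handed in when it is done.

```bash
mkdir -p pics; ls; python3 - <<'E'
from bench import manip, effector, viewer
import cv2
for n in("scene","top"):
    cv2.imwrite(f"pics/{n}0.png",viewer.get_image(n)[:,:,::-1]); print(n,viewer.get_calibration(n))
E
```

```text
pics
scene {'vfov': 47.079708397651274, 'cx': 275.04102685927415, 'cy': 210.23998977583685, 'eye': array([-0.56445343,  0.98622682,  0.74326996]), 'attitude': array([-0.34419209,  0.76794427, -0.49475174,  0.21682739])}
top {'vfov': 52.22799307895539, 'cx': 272.3565020755741, 'cy': 210.93012050422828, 'eye': array([ 0.3044143 , -0.02536106,  1.26217737]), 'attitude': array([ 0.70699778, -0.70087775,  0.06613999, -0.06745393])}
```

View pics/scene0.png

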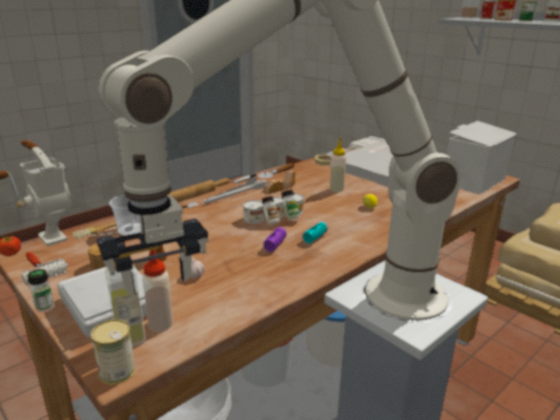

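View pics/top0.png

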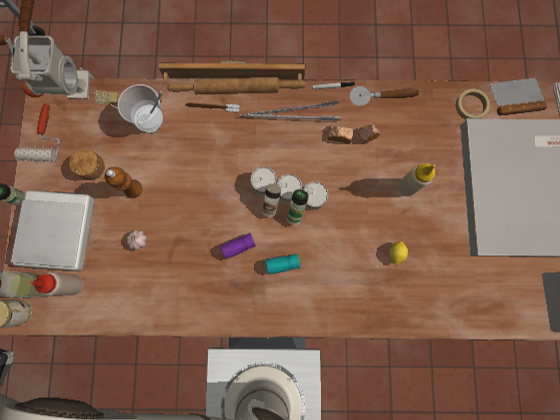

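Candidates for the jars: brown-labelled jar with dark cap at top (271,200), green one at (298,208). Look-alikes: the purple cylinder (238,245) and the turquoise one (283,264) lie flat, and another green jar stands at the far left (8,193). I choose the two leaning on the tins (264,180), (289,187), (314,195), and will check them in a close crop.

```bash
python3 - <<'E'
import cv2
a=cv2.imread("pics/top0.png")[150:290,210:350]; b=cv2.imread("pics/scene0.png")[180:260,230:330]
a=cv2.resize(a,(560,560),interpolation=2)
cv2.imwrite("pics/ca.png",a)
cv2.imwrite("pics/cb.png",cv2.resize(b,(700,560),interpolation=2))
E
```

```text
(no output)
```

View pics/ca.png

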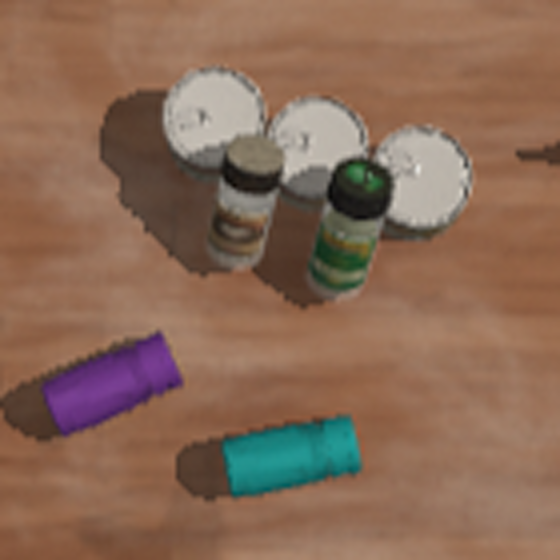

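View pics/cb.png

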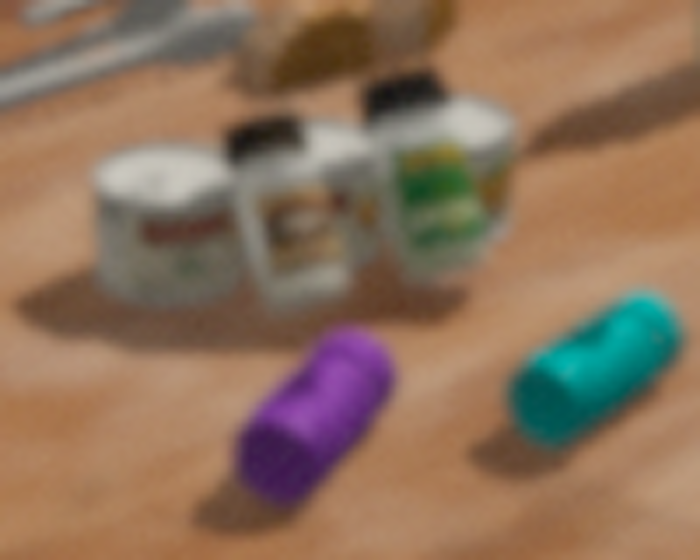

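The crop shows the brown jar (cap centre at about top px (273.7,188.7), near base edge (268.8,216.5)) in the left notch. The green jar (cap centre (300,194.5), base edge (293.3,224.3)) is in the right notch. The tin tops are at (263.5,178.8), (290,186.5) and (316,194.5). Now I'll cast rays.

```bash
cat >geo.py <<'E'
import numpy as np
from scipy.spatial.transform import Rotation as R
from scipy.optimize import brentq
from bench import manip, effector, viewer
def ray(px,h,n="top"):
    c=viewer.get_calibration(n); f=210/np.tan(np.radians(c["vfov"])/2)
    d=R.from_quat(c["attitude"]).apply([(px[0]-c["cx"])/f,(px[1]-c["cy"])/f,1])
    return (c["eye"]+d*(h-c["eye"][2])/d[2])[:2]
tins=[ray(p,.058) for p in((263.5,178.8),(290,186.5),(316,194.5))]
t=(tins[0]-tins[2])/np.linalg.norm(tins[0]-tins[2]); n=np.array([t[1],-t[0]])
n=n if n[0]>0 else -n
J={}
for k,c,b,L,r,m in(("brown",(273.7,188.7),(268.8,216.5),.096,.0215,(tins[0]+tins[1])/2),("green",(300,194.5),(293.3,224.3),.105,.0225,(tins[1]+tins[2])/2)):
    g=lambda th:(ray(c,L*np.cos(th)+r*np.sin(th))-ray(b,2*r*np.sin(th)))@n-L*np.sin(th)-r*np.cos(th)
    ths=np.radians(np.arange(20,51,5)); 
    try: th=brentq(g,ths[0],ths[-1])
    except ValueError: th=np.radians(35)
    C=ray(c,L*np.cos(th)+r*np.sin(th)); rim=C+r*np.cos(th)*n; piv=rim-L*np.sin(th)*n
    J[k]=dict(th=th,C=C,rim=rim,piv=piv,m=m,L=L,r=r)
a=np.arctan2(t[1],t[0])
# tool z down, tool y along row
Q=[R.from_matrix(np.column_stack([np.cross(np.r_[s*t,0],[0,0,-1.]),np.r_[s*t,0],[0,0,-1.]])).as_quat() for s in(1,-1)]
E
python3 - <<'E'
from geo import *
np.set_printoptions(precision=4,suppress=True)
print(tins,np.diff(tins,axis=0),n)
for k,v in J.items():
    print(k,np.degrees(v["th"]),v["rim"],v["piv"],"lateral off notch",(v["C"]-v["m"])@t,"piv-row",(v["piv"]-v["m"])@n)
    for q in Q: print(manip.solve_ik(np.r_[v["rim"]+.05*n,.075],q),manip.solve_ik(np.r_[v["rim"]+.05*n,.25],q))
E
```

```text
[array([0.6298, 0.0045]), array([ 0.6074, -0.0725]), array([ 0.5843, -0.1475])] [[-0.0224 -0.077 ]
 [-0.0231 -0.075 ]] [ 0.958  -0.2867]
brown 30.922423509530983 [ 0.6094 -0.0307] [ 0.5622 -0.0165] lateral off notch 0.0005712544708792918 piv-row -0.05906754841810849
[ 0.0696  0.6486 -0.0589  1.6436  0.0473  0.8508  1.2715] [-0.0006  0.4623  0.0395  1.5141 -0.0192  1.1655  1.3224]
[-0.437   0.7547  0.6805  1.6631 -0.5675  0.9306 -1.402 ] [-0.5698  0.61    0.9062  1.5354 -0.4968  1.2408 -1.4494]
green 30.434094320878728 [ 0.5923 -0.1041] [ 0.5414 -0.0889] lateral off notch 0.004580759925142082 piv-row -0.058270359403197504
[ 0.1055  0.6363  0.0504  1.6682 -0.0403  0.8381  1.453 ] [ 0.0068  0.4517  0.1871  1.5398 -0.0887  1.1583  1.4912]
[-0.3279  0.7428  0.6806  1.6846 -0.5645  0.9199 -1.2854] [-0.3321  0.5221  0.6819  1.5525 -0.3453  1.1904 -1.4477]
```

```bash
cat >>geo.py <<'E'
def push(k,q,z=.072):
    v=J[k]; lat=((v["C"]-v["m"])@t)/2*t
    at=lambda d: v["piv"]+((v["m"]-v["piv"])@t)*t+lat+d*n   # d: distance beyond pivot along n
    d0=(v["rim"]-v["piv"])@n
    P=lambda d,z: np.r_[at(d),z]
    manip.move_pose(P(d0+.045,.22),q); manip.servo_line(P(d0+.045,z),vel=.12)
    f0=manip.current_force()
    for d in np.arange(d0+.025,.024,-.008):
        manip.servo_line(P(d,z),vel=.03)
        print(round(d,3),np.round(manip.current_force()-f0,2))
    manip.sleep(.5)
    manip.servo_line(P(d0+.03,z),vel=.08); manip.servo_line(P(d0+.03,.22),vel=.15)
E
python3 - <<'E'
from geo import *
import cv2
effector.close()
p=manip.current_tool_pos(); manip.servo_line(p+[0,0,.12],vel=.2)
push("brown",Q[0])
print(manip.current_clock())
cv2.imwrite("pics/top1.png",viewer.get_image("top")[:,:,::-1]); s=viewer.get_image("scene")[:,:,::-1]; 
cv2.imwrite("pics/s1.png",cv2.resize(s[160:280,210:350],(700,600),interpolation=2))
E
```

```text
0.074 [ 0.26  0.4  -1.21]
0.066 [0.77 0.74 1.11]
0.058 [0.42 0.44 0.17]
0.05 [ 1.2   0.23 -0.49]
0.042 [ 0.89  0.19 -1.31]
0.034 [ 1.35  1.25 -0.4 ]
0.026 [ 0.68  0.49 -0.12]
12.4
```

View pics/s1.png

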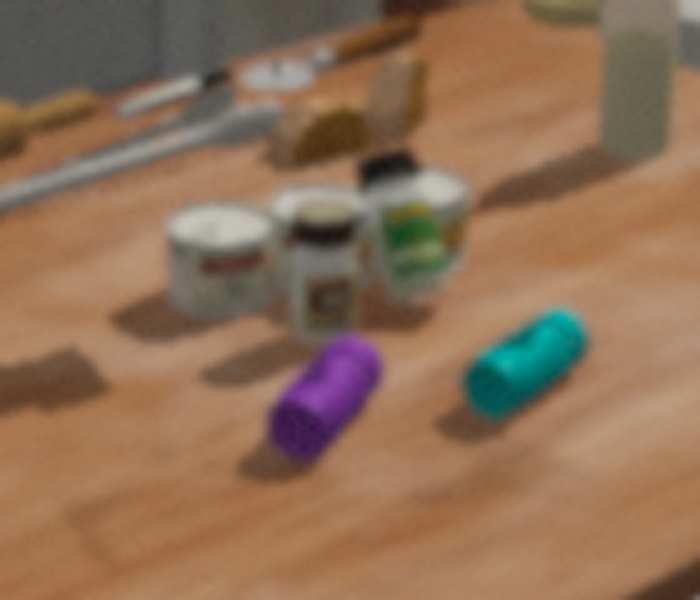

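The scene crop shows the brown jar standing upright at crop px (325,275), clear of the tins. The tins look unmoved, and the green jar still leans at (405,230). Next is the green jar.

```bash
python3 - <<'E'
from geo import *
import cv2
push("green",Q[0])
p=manip.current_tool_pos(); manip.servo_line(p+[0,0,.12],vel=.2)
print(manip.current_clock())
tp=viewer.get_image("top")[:,:,::-1]; s=viewer.get_image("scene")[:,:,::-1]
c=lambda i:cv2.resize(i,(400,400),interpolation=2)
cv2.imwrite("pics/s2.png",np.hstack([c(tp[150:290,210:350]),c(s[160:260,230:330])]))
E
```

```text
0.078 [ 0.21  0.29 -0.34]
0.07 [-0.32  0.98 -0.74]
0.062 [ 0.12  1.38 -0.52]
0.054 [ 0.29  1.88 -0.33]
0.046 [0.64 0.77 0.58]
0.038 [0.08 0.69 0.55]
0.03 [-0.31 -0.55  0.09]
20.8083
```

View pics/s2.png

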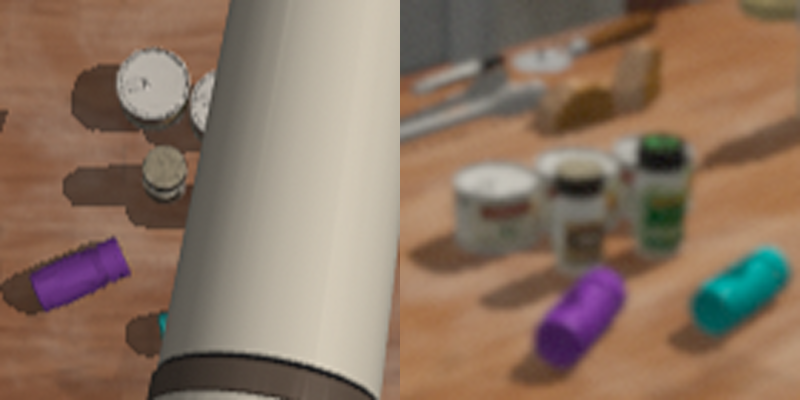

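Both jars stand upright in the scene view, brown at crop (580,215) and green at (662,195). The tins are in place and the hand is clear above, so I'll hand in.

```bash
python3 -c "
from bench import manip
manip.sleep(.5); print(manip.hand_in())"
```

```text
the job is handed in; nothing more can be done
None
```

I pushed both jars upright by their caps and handed the job in at about 21 s; in the last pictures both stand on their bases and the tins look unmoved, but the arm hid part of the top view and no verdict came back.

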